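Pop the bobbin case's push-to-open lid

ROBOT

A 6-joint arm with a two-finger parallel gripper is mounted at the origin on the work surface. World frame = base frame: x ahead of the robot, y to its left, z up, the work surface at z = 0. Lengths are in mm, angles in rad, forces in N, time in s.
With the tool pointing down it reaches from about 275 to 825 mm from the base axis. Payload 5.2 kg.
Tool frame: the origin (TCP) lies at the very end of the fingers, on their centre line; the grasp point (between the pads) lies 19 mm behind it (manip.hold_point_z is the distance from the TCP to the grasp point, in mm); z points along the fingers, y is the direction in which the jaws open and shut (so a half turn about z gives the same grasp; the last joint's range is limited). The gripper opens to 93 mm and grips with 3 to 60 N. Pads are 15 mm wide; open, the fingers measure 128 mm over their backs; the gripper's body (75 mm by 188 mm) begins 65 mm behind the grasp point.
Start: joints at [0.937, 0.259, 1.535, -0, 1.348, -0.203], TCP at [229.658, 499.762, 218.653] pointing down, gripper open.
Joint ranges: [-3.14, 3.14], [-0.91, 2.08], [0.19, 2.58], [-1.22, 4.36], [0.22, 2.71], [-3.12, 3.12]. Speed limits (rad/s): [2.57, 2.57, 3.14, 3.14, 3.14, 3.14].

INTERFACE

Orientations are given as a rotation vector (axis times angle).
In Python, from station import manip, eyes, order gives the robot as it stands.
- The arm moves only by the tool send_rows, never from a script. Its argument "steps" is a list of rows, each a list of 7 numbers: the opening in per cent of the stroke, from 0 (shut) to 100 (fully open), then the shift along the tool's x, y, z in units of 0.04 m (1.0 is 0.04 m), then the turn, a rotation vector about the tool's x, y, z in units of 0.12 rad (1.0 is 0.12 rad). In form: [[claw, x, y, z, wx, wy, wz], ...]. A call has 1 to 12 rows; each row shifts and turns the commanded pose from where the row before left it, along the tool's axes as they then stand; what a row does not reach is not made up. A row lasts 1/10 s, in which the tool goes at most 50 mm and 8.59 degrees, less where a joint would pass 70% of its speed; a pose out of reach is approached as far as the arm can. A call with a number of a shift or a turn outside -1 to 1 is refused whole. A call with a gripper value outside its range is refused whole. The fingers move at their own pace and stop on an object; "grip_force" is the grip in N (left out, the last holds). Time passes only in rows, so rows that do not move let the fingers close. It gives the time, the measured TCP pose, the force and the opening at its end, in the units of the state.
- manip.state(): the state, without advancing time (a new reading comes with each control period).
- eyes.grab_frame(name): name is "scene" or "top" or "wrist"; returns a dict with "frame" (400x640x3 uint8, red, green, blue), "range_z" (400x640 float32, mm along the optical axis (not along the pixel's ray), 0 where there is no reading), "K" (3x3 intrinsics, pixels), "camera_from_world" (4x4, takes a point from world to camera coordinates); the wrist camera has in their place "tool_from_camera" (4x4, takes a point from camera to tool coordinates, whose origin is the TCP and whose axes are the flange's). Camera axes: x right, y up, looking along -z (the intrinsics and any distortion apply to the point x, -y, -z); pixel columns grow to the right and rows downward; lengths in mm; the calibration is good to about 2 mm. A picture is of the moment at which its call begins: read the wrist's pose just before it.
- order.sign_off(): hands the job in, once; it reports no verdict.
The state is a dict: "t": time; "q": joint angles; "dq": joint speeds; "joint_efforts": joint torques, N m; "tool_pos": TCP position; "ee_rot": TCP orientation; "contact_force": force on the tool from outside, world axes, zero at the start; "torque": the same for the moment, N m; "opening": opening from 0.0 (shut) to 1.0 (fully open).
Only numpy, scipy, OpenCV 4.12 (cv2) and the standard library are available. Lean on these libraries where they do the work, as an engineer would, in place of code of your own. Each camera call takes 0.05 s, during which the arm holds its last target. There are 200 camera calls.

TASK

I need a bobbin from the sewing case with the turquoise lid. With your fingertips push the round twist-cap tub off that lid, sliding it along without lifting it or tipping it over, until it stands wholly on the cork top of the same case; then press the front edge of the turquoise lid down so that its touch latch lets go and the lid springs ajar, and leave it so. Leave the white lid shut and the other things on the desk where they are.

Things in the scene. Friction and masses are not known exactly. Their poses are not given: they have to be found in the camera images.
- teal_case: Turquoise-lidded, fixed grey sewing case. Origin: on the table at mid-depth, below the seam between the two halves of its top; x to the back edge (lid hinge), y to the lid side, z up. Lid half: x -55 to 55, y 2 to 102 mm, lid top at z 52 when shut. Other half: solid cork-topped shelf, x -60 to 60, y -115 to 0 mm, top at z 50, no rim. The tub starts on its lid.
- teal_lid (a joint): Turquoise lid's hinge, rad: 0 shut, positive as the front edge rises, negative pressed in. Spring lid on a touch latch, 110 mm hinge to front edge: pressing the front edge 4 mm or more below flush (stops at 8 mm) with 3 to 6 N frees the catch; once let go it springs up to about 0.48 rad (front edge 50 mm higher) and stays. A shallower press leaves it shut; press again.
- teal_lid_press (a point): Centre of the 14 mm black dot on the top face of the turquoise lid, the place to press: 15 mm in from the front edge, mid-width (at x -40, y +52 mm in the case's frame when shut). It moves with the lid.
- cork_centre (a point): Centre of the turquoise-lidded case's cork top, on its surface (x 0, y -57.5 mm in the case's frame).
- tub_centre (a point): Centre, half-way up, of the loose round yellow plastic tub with an orange ribbed twist cap, 52 mm diameter, 36 mm high, about 70 g, upright. Standing on the lid its centre is 70 mm above the table, on the cork 68 mm. Its z axis is its own up.
- white_case: White-lidded, leave alone: same fixed grey sewing case. Origin: on the table at mid-depth, below the seam between the two halves of its top; x to the back edge (lid hinge), y to the lid side, z up. Lid half: x -55 to 55, y 2 to 102 mm, lid top at z 52 when shut. Other half: solid cork-topped shelf, x -60 to 60, y -115 to 0 mm, top at z 50, no rim.
- white_lid (a joint): White lid's hinge, rad: 0 shut, positive as the front edge rises, negative pressed in. Spring lid on a touch latch, 110 mm hinge to front edge: pressing the front edge 4 mm or more below flush (stops at 8 mm) with 3 to 6 N frees the catch; once let go it springs up to about 0.48 rad (front edge 50 mm higher) and stays. A shallower press leaves it shut; press again.
- pencil_cup: Loose turquoise ceramic pencil cup, 76 mm diameter, 100 mm high, pencils to 160 mm; origin under its centre. Leave alone.
- hole_punch: Loose aluminium hole punch, 100 (its x) by 115 by 65 mm high; origin under its centre. Leave alone.
- stapler: Loose white stapler, 140 (its x) by 36 by 57 mm high; origin under its centre. Leave alone.
- red_spool: Loose spool of red thread, 32 mm diameter, 44 mm high; origin under its centre. Leave alone.
- blue_spool: Loose spool of blue thread, 32 mm diameter, 44 mm high; origin under its centre. Leave alone.
Things that resemble listed ones, but are neither listed nor needed, are in the scene too. Leave any green look-alike of the part that bears tub_centre alone.

How it is judged (in metres and radians):
On the way, in this order (a step that is already met when the one before it is completed fails the run):
1. the tub stands upright, wholly on the cork, with the turquoise lid still shut (y of tub_centre in the frame of teal_case between -0.088 and -0.027 m and x of tub_centre in the frame of teal_case between -0.036 and 0.036 m and z of tub_centre in the frame of teal_case between 0.064 and 0.072 m and angle between tub_centre's own z axis and vertical below 0.1 rad and value of joint teal_lid between -0.012 and 0.03 rad), for 0.2 s.
2. the turquoise lid is pressed in below flush (value of joint teal_lid below -0.018 rad and contact force between teal_case and the fingers above 0.5 N).
3. the turquoise lid has sprung ajar (value of joint teal_lid above 0.3 rad), for 0.2 s.
At the end, for the whole second after the job is handed in: Turquoise lid ajar (over 0.35 rad), tub upright (within 0.1 rad) and at rest, wholly on the cork top of that case (its centre at y -88 to -27 mm and x within 36 mm in the case's frame), white lid shut (y of tub_centre in the frame of teal_case between -0.088 and -0.027 m and x of tub_centre in the frame of teal_case between -0.036 and 0.036 m and z of tub_centre in the frame of teal_case between 0.064 and 0.072 m and angle between tub_centre's own z axis and vertical below 0.1 rad and value of joint teal_lid above 0.35 rad and value of joint white_lid below 0.03 rad and linear speed of button_tub below 0.02 m/s); the robot touches nothing.
It fails at once if the tub is lifted (centre over 85 mm above the table) (height (world z) of tub_centre above 0.085 m).
It fails at once if the tub is tipped over (angle between tub_centre's own z axis and vertical above 0.5 rad).
It fails at once if the white lid is opened (value of joint white_lid above 0.08 rad).
It fails at once if another thing on the desk (pencil cup, hole punch, stapler, red thread spool, blue thread spool) is moved over 20 mm (distance of any of pencil_cup, hole_punch, stapler, red_spool, blue_spool from where it was at the start of the episode above 0.02 m).
It also fails if it takes over 51 s, if anything falls off the work surface, if the arm or the gripper's body presses on something with over 40 N, if the wrist force passes 120 N, or if a joint passes its speed limit or range.

## Working session

There is one attempt and no reset: what is moved stays moved. The work goes in short steps, Python scripts to look and compute and a tool call to move; the robot and the scene stay as the last step left them, time stands still between calls to the robot, and variables do not carry over. Pictures are saved under pics/ and viewed, about 8 in all and at most 12, crops included, and the job is handed in when it is done.

Besides the shell and the picture viewer there is one more tool, called after "Emit:" as name([rows], argument=value, ...), one row to a line, values as JSON. send_rows: Moves the arm, as the interface text tells. Shifts and turns lie within -1 to 1; 1 stands for 0.04 m of shift or 0.12 rad of turn. Its arguments: {"type":"object","properties":{"steps":{"type":"array"},"grip_force":{"type":"number"}},"required":["steps"]}

```bash
mkdir -p pics; cat > h.py <<'E'
import numpy as np, cv2
from station import manip, eyes, order
from scipy.spatial.transform import Rotation as R
def grab(name,png=None):
    s=manip.state(); d=eyes.grab_frame(name)
    if name=="wrist":
        T=np.eye(4); T[:3,:3]=R.from_rotvec(s["ee_rot"]).as_matrix(); T[:3,3]=s["tool_pos"]
        d["W"]=T@np.array(d["tool_from_camera"])
    else: d["W"]=np.linalg.inv(np.array(d["camera_from_world"]))
    if png: cv2.imwrite("pics/"+png,d["frame"][:,:,::-1])
    return d
def rays(d,uv):
    uv=np.atleast_2d(uv).astype(float);K=np.array(d["K"])
    c=np.c_[(uv[:,0]-K[0,2])/K[0,0],-(uv[:,1]-K[1,2])/K[1,1],-np.ones(len(uv))]
    return d["W"][:3,3],c@d["W"][:3,:3].T,
def plane(d,uv,z):
    o,r=rays(d,uv); return o+r*((z-o[2])/r[:,2])[:,None]
def cloud(d):
    v,u=np.mgrid[:400,:640]; o,r=rays(d,np.c_[u.ravel(),v.ravel()])
    return (o+r*d["range_z"].reshape(-1,1)).reshape(400,640,3)
E
python3 - <<'E'
from h import *
print(manip.state()); a=grab("scene","s0.png"); b=grab("top","t0.png")
for d in(a,b): print(d["W"].round(2), d["K"])
E
```

```text
{'t': 0.0, 'q': array([ 9.37214712e-01,  2.59319904e-01,  1.53609881e+00, -3.72432253e-05,
        1.34799276e+00, -2.02805010e-01]), 'dq': array([-0.00066857,  0.00014654,  0.00029961, -0.00036009,  0.00040309,
        0.0001301 ]), 'joint_efforts': array([ 1.80743857e-03, -4.37302065e+01, -2.84001070e+01,  7.20416405e-02,
        4.14836977e-02, -7.43177543e-05]), 'tool_pos': array([229.32354526, 499.29703309, 217.82383269]), 'ee_rot': array([-6.71278778e-01, -3.06831391e+00,  2.63336855e-03]), 'contact_force': array([-1.22489533, -0.44769351, -0.0361785 ]), 'torque': array([-0.00152897, -0.01781865,  0.02964936]), 'opening': 1.00023927241161}
[[-7.80000e-01 -3.30000e-01  5.30000e-01  1.16861e+03]
 [ 6.30000e-01 -4.10000e-01  6.60000e-01  8.06710e+02]
 [-0.00000e+00  8.50000e-01  5.30000e-01  6.51960e+02]
 [ 0.00000e+00  0.00000e+00  0.00000e+00  1.00000e+00]] [[458.43191792   0.         315.26562123]
 [  0.         458.43191792 200.45153803]
 [  0.           0.           1.        ]]
[[ 1.00000e-02  9.90000e-01 -1.40000e-01  4.31030e+02]
 [-1.00000e+00  1.00000e-02 -0.00000e+00  6.74000e+01]
 [-0.00000e+00  1.40000e-01  9.90000e-01  1.11058e+03]
 [ 0.00000e+00  0.00000e+00  0.00000e+00  1.00000e+00]] [[402.43177189   0.         318.99098473]
 [  0.         402.43177189 201.8633279 ]
 [  0.           0.           1.        ]]
```

View pics/t0.png

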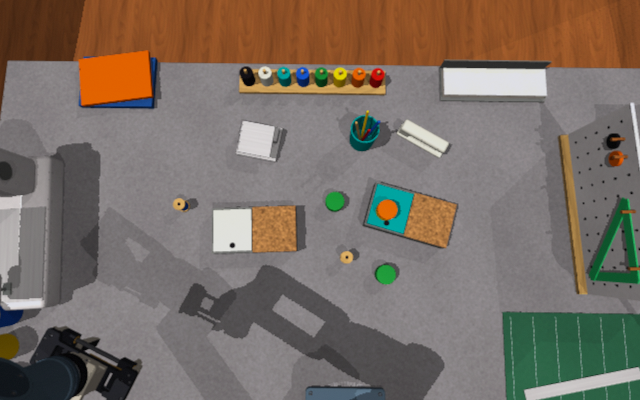

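View pics/s0.png

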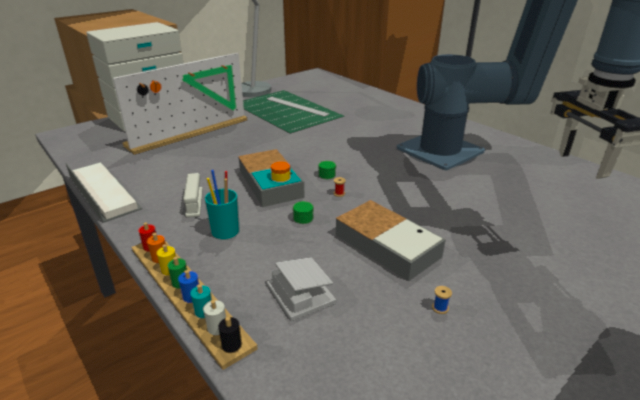

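The top view shows the turquoise lid at about (388,208), with the orange-capped tub on it at (387,210). The black dot is just in front at (387,222), and the cork is to the right at about (428,218). Green look-alike tubs stand at (334,201) and (386,274), and the red spool is at (347,257). The scene view agrees: tub at (280,172), cork at (265,162).

```bash
python3 - <<'E'
from h import *
a=grab("scene"); b=grab("top")
def mask(d,lo,hi,box):
    hsv=cv2.cvtColor(d["frame"],cv2.COLOR_RGB2HSV); m=cv2.inRange(hsv,lo,hi); k=np.zeros_like(m); x0,y0,x1,y1=box; k[y0:y1,x0:x1]=255
    m&=k; n,l,s,c=cv2.connectedComponentsWithStats(m); i=1+np.argmax(s[1:,4]); return (l==i).astype(np.uint8)
P=cloud(b);S=cloud(a)
ctr=lambda m: cv2.moments(m,True)
def cen(m): q=ctr(m); return np.array([q["m10"]/q["m00"],q["m01"]/q["m00"]])
def tri(u1,u2):
    o1,r1=rays(a,u1);o2,r2=rays(b,u2);r1=r1[0];r2=r2[0]
    t=np.linalg.lstsq(np.c_[r1,-r2],o2-o1,rcond=None)[0]; p,q=o1+r1*t[0],o2+r2*t[1]; return (p+q)/2,np.linalg.norm(p-q)
cork=mask(b,(5,60,60),(20,220,255),(380,170,480,260)); teal=mask(b,(80,120,80),(100,255,255),(355,170,420,245)); cap=mask(b,(3,225,200),(16,255,255),(370,195,405,225))
cs=mask(a,(3,60,60),(18,215,255),(230,145,300,180)); ps=mask(a,(3,200,180),(16,255,255),(265,155,300,185))
for n,m,Q in(("cork",cork,P),("teal",teal,P),("cap",cap,P),("corkS",cs,S),("capS",ps,S)):
    z=Q[m>0]; print(n,m.sum(),cen(m).round(1),np.median(z,0).round(1))
print("cap tri",tri(cen(ps),cen(cap)))
for n,m,z in(("cork",cork,50),("teal",teal,52)):
    c=cv2.findContours(m,0,1)[0][0][:,0]; w=plane(b,c,z)[:,:2].astype(np.float32)
    r=cv2.minAreaRect(w); print(n,r); print(cv2.boxPoints(r).round(1).tolist())
print("cap at 88",plane(b,cen(cap),88))
dk=(b["frame"].max(2)<45).astype(np.uint8); dk[:, :380]=0;dk[:,395:]=0;dk[:216]=0;dk[228:]=0; print("dot",dk.sum(),plane(b,cen(dk),52))
# others: objects above 20mm in region near
m=((P[...,2]>15)&(P[...,0]>250)&(P[...,0]<640)&(P[...,1]<300)&(P[...,1]>-220)).astype(np.uint8)
n,l,s,c=cv2.connectedComponentsWithStats(m)
for i in range(1,n):
    if s[i,4]>20: z=P[l==i]; print(s[i],np.percentile(z,2,0).round(),np.percentile(z,98,0).round())
E
```

```text
cork 2052 [430.1 220.1] [ 538.4 -221.4   49.9]
teal 1185 [391.1 207.7] [ 574.4 -124.3   52. ]
cap 273 [387.1 209.1] [ 561.5 -101.9   88.4]
corkS 688 [261.3 159.7] [ 543.6 -224.1   49.2]
capS 128 [279.8 165.2] [559.9 -98.5  87.2]
cap tri (array([ 560.52394509, -101.43541595,   86.64781376]), np.float64(2.171076693765056))
cork ((538.966552734375, -221.41061401367188), (116.79234313964844, 123.41960144042969), 74.49938201904297)
[[463.8999938964844, -261.20001220703125], [582.7999877929688, -294.20001220703125], [614.0, -181.60000610351562], [495.1000061035156, -148.60000610351562]]
teal ((568.5740356445312, -115.3575439453125), (100.58928680419922, 110.89045715332031), 74.51214599609375)
[[501.70001220703125, -149.0], [608.5999755859375, -178.60000610351562], [635.4000244140625, -81.69999694824219], [528.5999755859375, -52.099998474121094]]
cap at 88 [[ 561.19521394 -101.92995393   88.        ]]
dot 13 [[ 530.12791033 -105.18604319   52.        ]]
[ 363  182   68   62 2922] [ 488. -217.   28.] [628. -55.  90.]
[325 191  19  20 295] [565.  10.  23.] [613.  57.  40.]
[ 232  205   65   49 2861] [451. 136.  45.] [568. 297.  55.]
[340 251  13  12 118] [426. -13.  39.] [454.  15.  48.]
[375 264  21  21 319] [ 373. -127.   22.] [421. -79.  40.]
```

Emit:
send_rows([
  [32,-0.85,-0.58,0,0,0,0],
  [32,-0.85,-0.58,0,0,0,0],
  [32,-0.85,-0.58,0,0,0,0],
  [32,-0.85,-0.58,0,0,0,0],
  [32,-0.85,-0.58,0,0,0,0],
  [32,-0.85,-0.58,0,0,0,0],
  [32,-0.85,-0.58,0,0,0,0],
  [32,-0.85,-0.58,0,0,0,0],
  [32,-0.85,-0.58,0,0,0,0],
  [32,-0.85,-0.58,0,0,0,0],
  [32,-0.85,-0.58,0,0,0,0],
  [32,-0.85,-0.58,0,0,0,0],
])

```text
t: 1.4
tool_pos: [484.6, 74.8, 218.7]
ee_rot: [0.672, 3.069, 0.0]
contact_force: [0.0, 0.3, 0.4]
opening: 0.317
```

Emit:
send_rows([
  [32,0,0,0,0,0,0.98],
  [32,0,0,0,0,0,0.98],
  [32,0,0,0,0,0,0.98],
  [32,0,0,0,0,0,0.98],
  [32,0,0,0,0,0,0.98],
  [32,0,0,0,0,0,0.98],
  [32,0,0,0,0,0,0.98],
  [32,0,0,0,0,0,0.98],
  [32,0,0,0,0,0,0.98],
  [32,0,0,0,0,0,0.98],
  [32,0,0,0,0,0,0.98],
  [32,0,0,0,0,0,0.98],
])

```text
t: 2.6
tool_pos: [484.0, 76.4, 218.5]
ee_rot: [-2.506, -1.894, 0.0]
contact_force: [0.3, -0.3, 0.1]
opening: 0.32
```

```bash
cat >> h.py <<'E'
CX=np.array([.9636,-.2672,0]);CY=np.array([.2672,.9636,0]);CO=np.array([554.3,-166.,0])
def case(p): p=np.asarray(p)-CO; return np.stack([p@CX,p@CY,p[...,2]],-1)
def where():
    s=manip.state(); M=R.from_rotvec(s["ee_rot"]).as_matrix()
    print("t",round(s["t"],2),"tcp case",case(s["tool_pos"]).round(1),"world",s["tool_pos"].round(1),"open",round(s["opening"]*93,1),"F",s["contact_force"].round(1))
    print("yaw of tool y (want -15.5)",np.degrees(np.arctan2(M[1,1],M[0,1])).round(2),"tilt",np.degrees(np.arccos(-M[2,2])).round(2)); return s,M
E
python3 - <<'E'
from h import *
s,M=where(); t=CO+CX*-10.7+CY*108; t[2]=130
print("to go, tool mm",(M.T@(t-s["tool_pos"])).round(1))
E
```

```text
t 2.6 tcp case [-132.6  214.8  218.5] world [484.   76.4 218.5] open 29.8 F [ 0.3 -0.3  0.1]
yaw of tool y (want -15.5) -15.82 tilt 0.02
to go, tool mm [-106.2  122.5   88.4]
```

Emit:
send_rows([
  [32,-0.66,0.76,0,0,0,0],
  [32,-0.66,0.77,0,0,0,0],
  [32,-0.66,0.77,0,0,0,0],
  [32,-0.66,0.77,0,0,0,0],
  [32,0,0,0.6,0,0,0],
  [32,0,0,0.6,0,0,0],
  [32,0,0,0,0,0,0],
])

```text
t: 3.3
tool_pos: [571.8, -58.0, 166.9]
ee_rot: [-2.497, -1.896, 0.007]
contact_force: [-0.8, -0.1, 0.3]
opening: 0.321
```

```bash
python3 - <<'E'
from h import *
s,M=where(); d=grab("wrist","w1.png"); P=cloud(d)
hsv=cv2.cvtColor(d["frame"],cv2.COLOR_RGB2HSV); m=cv2.inRange(hsv,(3,200,150),(16,255,255))
n,l,st,c=cv2.connectedComponentsWithStats(m)
for i in range(1,n):
    if st[i,4]>150: print(st[i],c[i].round(),"med",case(np.median(P[l==i],0)).round(1))
E
```

```text
t 3.3 tcp case [-12.  108.8 166.9] world [571.8 -58.  166.9] open 29.8 F [-0.8 -0.1  0.3]
yaw of tool y (want -15.5) -15.59 tilt 0.43
[307 256  44  28 714] [331. 272.] med [-5.3 52.  87.5]
```

View pics/w1.png

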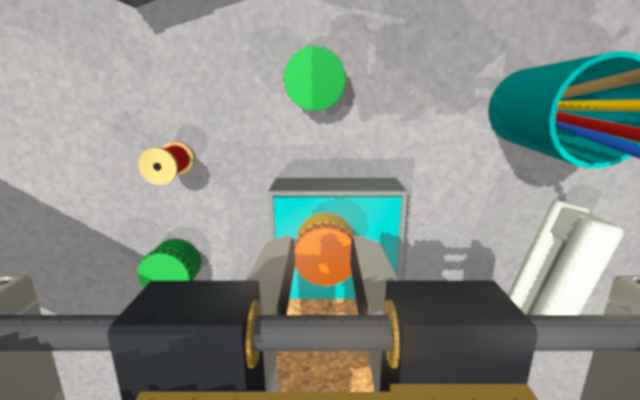

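The wrist view shows the tub cap's outline centred near (324,256), between the fingertips, with cork below it and lid above. The colour mask caught only part of the cap, so I'm casting the full circle.

```bash
python3 - <<'E'
from h import *
s,M=where(); d=grab("wrist"); P=cloud(d)
m=((abs(P[...,2]-87)<4)).astype(np.uint8); m[300:]=0;m[:,:250]=0;m[:,400:]=0
z=case(P[m>0]);print(m.sum(),z.min(0).round(1),z.max(0).round(1),case(plane(d,[[324,256]],88)).round(1))
c=cv2.minEnclosingCircle(z[:,:2].astype(np.float32));print(c)
E
```

```text
t 3.35 tcp case [-11. 109. 169.] world [572.9 -58.  169. ] open 29.9 F [ 0.3 -0.1  0.1]
yaw of tool y (want -15.5) -15.56 tilt 0.25
2818 [-33.4  38.3  83. ] [11.  90.3 89.7] [[-10.   65.3  88. ]]
((-10.212459564208984, 64.35857391357422), 26.566551208496094)
```

Emit:
send_rows([
  [32,0,0,0.6,0,0,0],
  [32,0,0,0.6,0,0,0],
  [32,0,0,0.6,0,0,0],
  [32,0,0,0.6,0,0,0],
  [32,0,0,0.25,0,0,0],
  [32,0,0,0,0,0,0],
  [32,0,0,0,0,0,0],
])

```text
t: 4.1
tool_pos: [575.2, -58.4, 66.2]
ee_rot: [2.5, 1.9, 0.002]
contact_force: [-0.3, 0.2, 0.9]
opening: 0.32
```

```bash
python3 -c "
from h import *
s,M=where()"
```

```text
t 4.1 tcp case [ -8.6 109.3  66.2] world [575.2 -58.4  66.2] open 29.8 F [-0.3  0.2  0.9]
yaw of tool y (want -15.5) -15.52 tilt 0.13
```

Emit:
send_rows([
  [32,0,-0.04,0.1,0,0,0],
  [32,-0.12,0,0,0,0,0],
  [32,-0.12,0,0,0,0,0],
  [32,-0.12,0,0,0,0,0],
  [32,-0.12,0,0,0,0,0],
  [32,-0.12,0,0,0,0,0],
  [32,-0.12,0,0,0,0,0],
  [32,-0.12,0,0,0,0,0],
  [32,-0.12,0,0,0,0,0],
  [32,-0.12,0,0,0,0,0],
  [32,-0.12,0,0,0,0,0],
  [32,0,0,0,0,0,0],
])

```text
t: 5.3
tool_pos: [559.5, -104.8, 60.6]
ee_rot: [2.502, 1.9, -0.001]
contact_force: [0.7, 0.4, -0.1]
opening: 0.32
```

```bash
cat >> h.py <<'E'
def tub():
    for n in("top","scene"):
        d=grab(n); P=cloud(d); C=case(P)
        h=cv2.cvtColor(d["frame"],cv2.COLOR_RGB2HSV); m=(cv2.inRange(h,(3,215,120),(18,255,255))>0)&(abs(C[...,0])<50)&(abs(C[...,1])<105)&(C[...,2]>80)&(C[...,2]<95)
        z=C[m]
        if len(z)>15: print(n,"tub cap",len(z),z.min(0).round(1),z.max(0).round(1),"med",np.median(z,0).round(1))
        else: print(n,"cap not seen",len(z))
E
python3 -c "
from h import *
where();tub();grab('scene','s2.png')
d=cv2.imread('pics/s2.png')[120:220,210:350];cv2.imwrite('pics/s2c.png',cv2.resize(d,None,fx=5,fy=5))"
```

```text
t 5.3 tcp case [-11.3  60.4  60.6] world [ 559.5 -104.8   60.6] open 29.8 F [ 0.7  0.4 -0.1]
yaw of tool y (want -15.5) -15.57 tilt 0.02
top cap not seen 0
scene tub cap 47 [-32.4  11.5  83.4] [-6.2 59.4 91.6] med [-21.   34.4  87.6]
```

View pics/s2c.png

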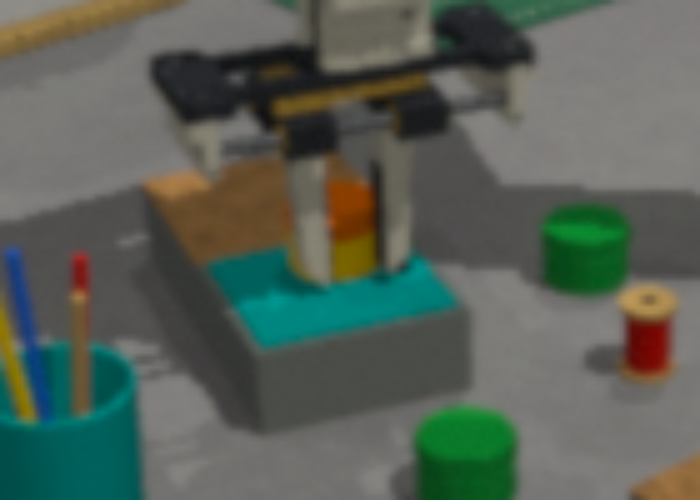

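The scene crop shows the tub upright in front of the two fingers (cap near (350,205) in the crop) and moving toward the cork. The spools and cup haven't moved. I'll keep pushing.

Emit:
send_rows([
  [32,-0.12,0.01,0,0,0,0],
  [32,-0.12,0.01,0,0,0,0],
  [32,-0.12,0.01,0,0,0,0],
  [32,-0.12,0.01,0,0,0,0],
  [32,-0.12,0.01,0,0,0,0],
  [32,-0.12,0.01,0,0,0,0],
  [32,-0.12,0.01,0,0,0,0],
  [32,-0.12,0.01,0,0,0,0],
  [32,-0.12,0.01,0,0,0,0],
  [32,-0.12,0.01,0,0,0,0],
  [32,-0.12,0.01,0,0,0,0],
  [32,-0.12,0.01,0,0,0,0],
])

```text
t: 6.65
tool_pos: [548.8, -161.2, 60.6]
ee_rot: [-2.501, -1.901, 0.0]
contact_force: [0.5, 0.9, 1.2]
opening: 0.32
```

Emit:
send_rows([
  [32,-0.12,0,0,0,0,0],
  [32,-0.12,0,0,0,0,0],
  [32,-0.12,0,0,0,0,0],
  [32,-0.1,0,0,0,0,0],
  [32,-0.08,0,0,0,0,0],
  [32,-0.04,0,0,0,0,0],
  [32,0,0,0,0,0,0],
])

```text
t: 7.35
tool_pos: [542.7, -183.4, 60.7]
ee_rot: [2.502, 1.9, -0.0]
contact_force: [0.2, 0.2, -0.3]
opening: 0.319
```

```bash
python3 -c "
from h import *
where();tub()"
```

```text
t 7.35 tcp case [ -6.6 -19.9  60.7] world [ 542.7 -183.4   60.7] open 29.7 F [ 0.2  0.2 -0.3]
yaw of tool y (want -15.5) -15.55 tilt 0.01
top cap not seen 0
scene tub cap 37 [-25.5 -62.1  83.3] [ -2.5 -25.5  88.7] med [-14.6 -42.9  85.7]
```

Emit:
send_rows([
  [32,-0.1,0,0,0,0,0],
  [32,-0.1,0,0,0,0,0],
  [32,0,0,0,0,0,0],
  [32,0.2,0,0,0,0,0],
  [32,0.4,0,0,0,0,0],
  [32,0.6,0,0,0,0,0],
  [32,0.6,0,-0.5,0,0,0],
  [32,0.6,0,-0.7,0,0,0],
  [32,0.5,0,-0.5,0,0,0],
  [0,0,0,0,0,0,0],
  [0,0,0,0,0,0,0],
])

```text
t: 8.55
tool_pos: [571.7, -78.0, 128.6]
ee_rot: [2.499, 1.903, 0.0]
contact_force: [-0.8, -0.1, 0.5]
opening: 0.196
```

```bash
python3 -c "
from h import *
where();tub();d=grab('wrist','w3.png');P=case(cloud(d));m=(abs(P[...,2]-86)<4)&(P[...,1]<0)&(abs(P[...,0])<60);z=P[m];print(len(z));
if len(z): print(cv2.minEnclosingCircle(z[:,:2].astype(np.float32)),np.median(z,0))
grab('top','t3.png');a=cv2.imread('pics/t3.png')[160:290,300:480];cv2.imwrite('pics/t3c.png',cv2.resize(a,None,fx=4,fy=4))"
```

```text
t 8.55 tcp case [ -6.8  89.5 128.6] world [571.7 -78.  128.6] open 18.2 F [-0.8 -0.1  0.5]
yaw of tool y (want -15.5) -15.41 tilt 0.03
top cap not seen 9
scene tub cap 80 [-25.4 -73.5  81.4] [ 14.8 -29.7  88. ] med [ -5.  -51.3  85.2]
834
((-7.471163749694824, -44.5274772644043), 16.60028648376465) [ -7.18241571 -40.9905632   85.22328348]
```

View pics/w3.png

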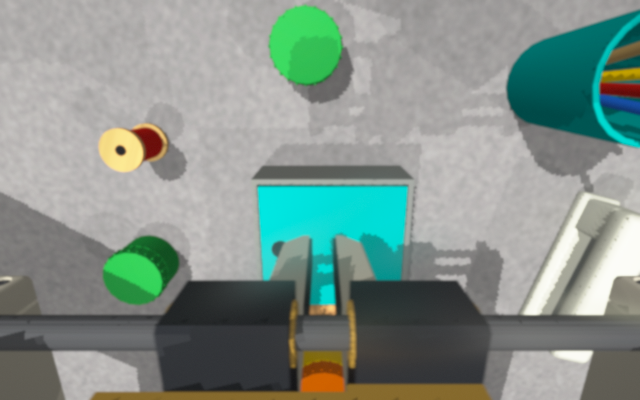

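The wrist view shows the lid cleared and the dot at about (278,249). The tub sits beyond the fingers on the cork at (322,375). Depth puts it near case (-6,-52) with the cap top at about z 86.

```bash
python3 -c "
from h import *
s,M=where();d=grab('wrist');print('dot',case(plane(d,[[278,249]],52)).round(1))
t=CO+CX*-40+CY*52;t[2]=75;print('to go',(M.T@(t-s['tool_pos'])).round(1))"
```

```text
t 8.75 tcp case [ -7.4  87.7 127.3] world [570.7 -79.5 127.3] open 2.7 F [ 0.2 -0.1 -0.1]
yaw of tool y (want -15.5) -15.59 tilt 0.15
dot [[-41.8  52.9  52. ]]
to go [-35.8 -32.5  52.4]
```

Emit:
send_rows([
  [0,-0.45,-0.41,0,0,0,0],
  [0,-0.45,-0.41,0,0,0,0],
  [0,0,0,0.65,0,0,0],
  [0,0,0,0.65,0,0,0],
  [0,0,0,0,0,0,0],
  [0,0,0,0,0,0,0],
])

```text
t: 9.4
tool_pos: [529.9, -105.3, 76.3]
ee_rot: [-2.501, -1.899, 0.001]
contact_force: [1.2, -0.4, 0.4]
opening: 0.004
```

```bash
python3 -c "
from h import *
where();tub()
d=grab('scene','s4.png')
d=cv2.imread('pics/s4.png')[120:220,210:350];cv2.imwrite('pics/s4c.png',cv2.resize(d,None,fx=5,fy=5))"
```

```text
t 9.4 tcp case [-39.7  52.   76.3] world [ 529.9 -105.3   76.3] open 0.4 F [ 1.2 -0.4  0.4]
yaw of tool y (want -15.5) -15.59 tilt 0.11
top cap not seen 0
scene tub cap 79 [-28.8 -69.5  82.6] [ 14.7 -28.6  88.6] med [ -7.5 -49.6  85.3]
```

View pics/s4c.png

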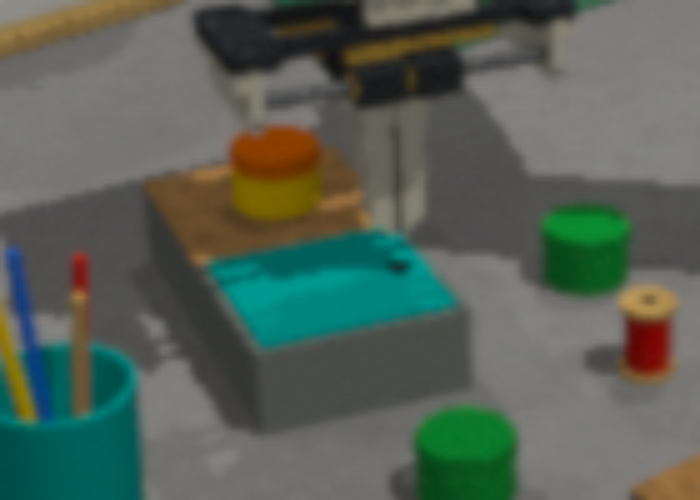

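The tub stands upright on the cork at (275,170) in the crop. The closed fingers hang above the black dot at (397,265). Next I press.

Emit:
send_rows([
  [0,0,0,0.3,0,0,0],
  [0,0,0,0.15,0,0,0],
  [0,0,0,0.05,0,0,0],
  [0,0,0,0.05,0,0,0],
  [0,0,0,0.05,0,0,0],
  [0,0,0,0.05,0,0,0],
  [0,0,0,0.05,0,0,0],
  [0,0,0,0.04,0,0,0],
  [0,0,0,0,0,0,0],
])

```text
t: 10.45
tool_pos: [530.5, -105.0, 47.0]
ee_rot: [2.501, 1.901, 0.0]
contact_force: [-0.9, -0.1, 2.5]
opening: 0.004
```

Emit:
send_rows([
  [0,0,0,0.03,0,0,0],
  [0,0,0,0,0,0,0],
  [0,0,0,0,0,0,0],
])

```text
t: 10.75
tool_pos: [530.5, -105.0, 45.8]
ee_rot: [2.501, 1.901, 0.0]
contact_force: [-1.2, 0.7, 3.1]
opening: 0.003
```

Emit:
send_rows([
  [0,0,0,-0.3,0,0,0],
  [0,0,0,-0.5,0,0,0],
  [0,0,0,-0.8,0,0,0],
  [0,0,0,-0.8,0,0,0],
  [0,0,0,-0.8,0,0,0],
  [0,0,0,-0.8,0,0,0],
  [0,0,0,0,0,0,0],
  [0,0,0,0,0,0,0],
  [0,0,0,0,0,0,0],
])

```text
t: 11.65
tool_pos: [529.7, -104.7, 204.9]
ee_rot: [-2.5, -1.9, 0.001]
contact_force: [0.6, -0.1, 0.2]
opening: 0.005
```

```bash
python3 -c "
from h import *
where();tub()
d=grab('scene','s5.png');P=case(cloud(d));h=cv2.cvtColor(d['frame'],cv2.COLOR_RGB2HSV)
m=(cv2.inRange(h,(80,120,60),(100,255,255))>0)&(abs(P[...,0])<70)&(P[...,1]>5)&(P[...,1]<98)&(P[...,2]>40)&(P[...,2]<130)
z=P[m];print(len(z));f=np.polyfit(z[:,0],z[:,2],1);print('lid angle',np.arctan(-f[0]),f)
d=cv2.imread('pics/s5.png')[120:220,210:350];cv2.imwrite('pics/s5c.png',cv2.resize(d,None,fx=5,fy=5))"
```

```text
t 11.65 tcp case [-40.1  52.5 204.9] world [ 529.7 -104.7  204.9] open 0.4 F [ 0.6 -0.1  0.2]
yaw of tool y (want -15.5) -15.54 tilt 0.11
top tub cap 81 [-30.4 -83.1  81.3] [ -1.8 -56.1  90.5] med [-16.5 -69.5  85.5]
scene tub cap 98 [-28.9 -74.1  80.2] [ 14.7 -29.   87.7] med [ -8.6 -50.3  85. ]
741
lid angle 0.39383490698227175 [-0.41554489 73.43764196]
```

View pics/s5c.png

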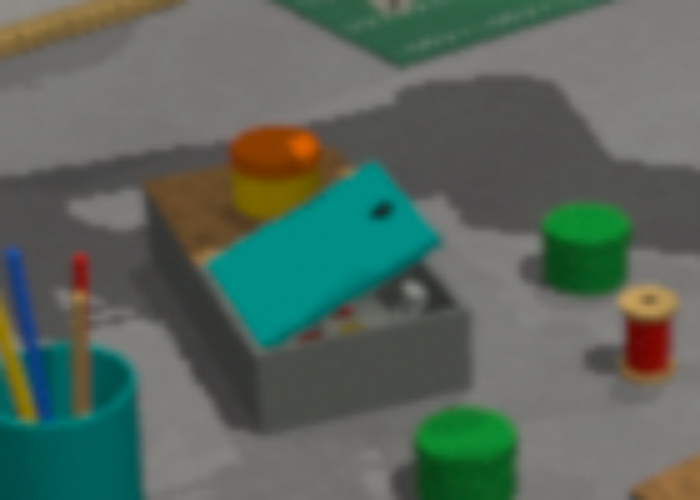

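The lid is ajar, with the dot raised to (380,210) in the crop, and the tub is upright on the cork. I'll redo the lid angle with a robust fit to rule out edge pixels, then check the tub and the white lid.

```bash
python3 -c "
from h import *
from scipy.stats import theilslopes
for n in('scene','top'):
    d=grab(n);P=case(cloud(d));h=cv2.cvtColor(d['frame'],cv2.COLOR_RGB2HSV)
    m=(cv2.inRange(h,(80,120,60),(100,255,255))>0)&(abs(P[...,0])<60)&(P[...,1]>15)&(P[...,1]<90)&(P[...,2]>45)
    m=cv2.erode(m.astype(np.uint8),np.ones((5,5)))>0
    z=P[m];print(n,len(z),'lid angle',np.arctan(-theilslopes(z[:,2],z[:,0])[0]) if len(z)>30 else None,'front z',z[:,2].max() if len(z) else 0)
    t=(abs(P[...,2]-86)<3)&(P[...,1]<-15)&(P[...,1]>-110)&(abs(P[...,0])<55)
    q=P[t];print('tub top',len(q),cv2.minEnclosingCircle(q[:,:2].astype(np.float32)) if len(q) else None)
    W=cloud(d);w=W[(W[...,0]>455)&(W[...,0]<565)&(W[...,1]>225)&(W[...,1]<290)];print('white lid z',np.percentile(w[:,2],[5,50,95]).round(1))
where()"
```

```text
scene 270 lid angle 0.40419350656296804 front z 93.15207775944168
tub top 110 ((-8.161391258239746, -54.95134353637695), 25.119661331176758)
white lid z [22.2 50.4 52.8]
top 209 lid angle 0.4079047903529311 front z 95.1103540234327
tub top 92 ((-14.266072273254395, -67.8263168334961), 20.135177612304688)
white lid z [45.3 51.3 55.2]
t 11.9 tcp case [-39.8  52.4 204.9] world [ 529.9 -104.9  204.9] open 0.7 F [ 0.4  0.4 -0.9]
yaw of tool y (want -15.5) -15.55 tilt 0.11
```

Emit:
send_rows([
  [0,0,0,-0.5,0,0,0],
  [0,0,0,-0.5,0,0,0],
  [0,0.9,0,0,0,0,0],
  [0,0.9,0,0,0,0,0],
  [0,0.9,0,0,0,0,0],
  [0,0,0,0,0,0,0],
  [0,0,0,0,0,0,0],
  [0,0,0,0,0,0,0],
  [0,0,0,0,0,0,0],
  [0,0,0,0,0,0,0],
  [0,0,0,0,0,0,0],
])

```text
t: 13.0
tool_pos: [559.3, -1.7, 245.9]
ee_rot: [2.502, 1.899, 0.0]
contact_force: [0.3, -0.1, 0.4]
opening: 0.003
```

```bash
python3 -c "
from h import *
from scipy.stats import theilslopes
for n in('scene','top'):
    d=grab(n);P=case(cloud(d));h=cv2.cvtColor(d['frame'],cv2.COLOR_RGB2HSV)
    m=(cv2.inRange(h,(80,120,60),(100,255,255))>0)&(abs(P[...,0])<60)&(P[...,1]>15)&(P[...,1]<90)&(P[...,2]>45)
    m=cv2.erode(m.astype(np.uint8),np.ones((5,5)))>0
    z=P[m];k=z[:,2]>0;print(n,len(z),'angle',np.arctan(-theilslopes(z[:,2],z[:,0])[0]),'x',z[:,0].min(),z[:,0].max(),'z',z[:,2].min(),z[:,2].max())
    t=(abs(P[...,2]-86)<3)&(P[...,1]<-15)&(P[...,1]>-110)&(abs(P[...,0])<55)
    q=P[t];print('tub top',len(q),cv2.minEnclosingCircle(q[:,:2].astype(np.float32)))
where()"
```

```text
scene 222 angle 0.4706094390135433 x -35.22053880717907 47.893872694349106 z 53.01139170381225 98.72401379918642
tub top 113 ((-9.121370315551758, -55.3995475769043), 27.636634826660156)
top 204 angle 0.463942696876719 x -37.46511768543487 24.381231625594054 z 66.38930951109865 100.5471560453841
tub top 281 ((-5.740103721618652, -57.31217575073242), 26.21597671508789)
t 13.1 tcp case [-39.2 159.9 245.9] world [559.3  -1.4 245.9] open 0.6 F [-0.1  0.5 -0.5]
yaw of tool y (want -15.5) -15.58 tilt 0.0
```

The lid had still been rising and now reads about 0.47 rad. The tub is near (-6,-57) on the cork and the arm is clear, so I'm handing in.

```bash
python3 -c "
from station import order; print(order.sign_off())"
```

```text
the job is handed in; nothing more can be done
None
```

The tub is on the cork, the turquoise lid is ajar, and the job was handed in at about 13 s. The hand-in gives no verdict.

I slid the tub off the lid with two half-open fingertips about 9 mm above the lid surface. I then pressed the black dot with closed fingers to about 6 mm below flush, at roughly 3 N, and the lid let go on the first press.

**Last checks:**
- **Tub:** its centre is at about (-6, -57) mm in the case's frame, upright, with the cap top at about 86 mm as expected on the cork.
- **Turquoise lid:** about 0.47 rad in both views. An earlier reading of 0.40 was taken while it was still rising.
- **White lid:** flat at about 51 mm, so shut.
- **Arm:** clear of everything.

**Disagreements:** while the arm still partly blocked the top camera, that view put the tub at about (-14, -68) mm. Once the arm was clear, both views agreed to about 4 mm.

**Not measured:** I did not measure the other desk items again. The ones in the last close-up (pencil cup, red spool, green tubs) looked unmoved. The stapler, hole punch and blue spool were not in it.

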